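# Gather the loose fittings in one corner of the parts tote

### The job

Pull the marker up out of the tube in the parts tote and stand it in the empty glass beaker, so that it cannot fall out when the tote is tipped. Then take the tote by its upright handle and raise that end, the opposite corner staying on the worktop, until the tote leans about 30 degrees and all four brass fittings have slid together into that opposite corner, without spilling any. Finish while still holding the tote tilted like this; leave the other things where they are.

Things in the scene. Friction and masses are not known exactly. Their poses are not given: they have to be found in the camera images.
- tote: Grey square parts tote, 150 x 150 mm outside, walls 5 thick, 42 high, inner floor 6 mm above its underside, loose, 0.35 kg. Origin: centre of the underside. Its x axis is the DIAGONAL from the gathering corner (-x, roughly towards the robot) to the handle corner (+x); +y points to the side corner with the tube; z up. Slick inside: fittings start to slide at 5 to 8 degrees.
- tote_handle (a point): Grip point of the tote's handle, an upright plate in the handle corner: 40 mm long along the tote's x, 14 mm thick along its y (plastic, not slick), top 98 mm above the tote's underside. The point is in mid-plate, 78 mm above the underside, 78 mm from the tote's origin along x. Above the 42 mm walls the plate stands free on both sides. Axes as the tote's.
- tote_corner (a point): The gathering corner of the tote, opposite the handle: where the two inner walls meet the inner floor, 98 mm from the tote's origin along its -x.
- tote_toe (a point): The outer bottom corner of the tote below the gathering corner, on which the tote pivots, 106 mm from the tote's origin along its -x, at underside level.
- tube_mouth (a point): Centre of the mouth of the upright tube that is fixed in the tote's +y corner: 23 mm outside, 17 mm bore, mouth 60 mm above the tote's underside; open to the tote's floor.
- marker_mid (a point): Middle of the capped marker (136 mm long, 14 mm thick at the cap, 13 at the barrel, 12 g), half-way along, on its axis. Its y axis runs from cap to foot. At the start it stands loose in the tube, cap up, foot on the tote's floor, top 142 mm above the tote's underside.
- beaker_mid (a point): Centre, half-way up, of the empty clear glass beaker standing on the worktop left or right of the tote: 43 mm outside, clear inside width at least 26 mm, 56 mm high, floor 2 mm thick, 45 g, loose. z is up.
- part0_mid (a point): Middle of one of the four brass fittings (hexagonal nut 15 x 13 x 9 mm with a narrower stub, 25 mm tall in all, 18 g) lying loose in the tote; the point is on its axis, 11 mm above the nut's foot.
- part1_mid (a point): Middle of one of the four brass fittings (hexagonal nut 15 x 13 x 9 mm with a narrower stub, 23 mm tall in all, 18 g) lying loose in the tote; the point is on its axis, 11 mm above the nut's foot.
- part2_mid (a point): Middle of one of the four brass fittings (hexagonal nut 15 x 13 x 9 mm with a narrower stub, 25 mm tall in all, 18 g) lying loose in the tote; the point is on its axis, 11 mm above the nut's foot.
- part3_mid (a point): Middle of one of the four brass fittings (hexagonal nut 15 x 13 x 9 mm with a narrower stub, 23 mm tall in all, 18 g) lying loose in the tote; the point is on its axis, 11 mm above the nut's foot.
- tape_ring: A roll of brown tape lying flat, 94 mm across, 19 mm high; a bystander on the side where the beaker is not. Origin at the centre of its underside.
- nozzle: A small grey spool-shaped nozzle, 23 mm across, 26 mm high, standing left of the tote; a bystander. Origin at the centre of its underside.

How it is judged:
On the way, in this order (a step that is already met when the one before it is completed fails the run):
1. the marker stands in the beaker, let go (horizontal distance between marker_mid and beaker_mid below 0.035 m and height (world z) of marker_mid below 0.1 m and (angle between marker_mid's own y axis and vertical below 0.9 rad or angle between marker_mid's own y axis and vertical above 2.24 rad) and angle between beaker_mid's own z axis and vertical below 0.15 rad and contact force between the fingers and marker below 0.1 N), for 0.2 s.
2. the tote is held tilted by its handle end, all four fittings gathered in the opposite corner (angle between tote's own z axis and vertical between 0.3 and 0.85 rad and height (world z) of tote_handle above 0.115 m and height (world z) of tote_toe below 0.02 m and contact force between the fingers and tote above 1 N and contact force between tote and tape_ring below 0.1 N and contact force between tote and nozzle below 0.1 N and contact force between tote and beaker below 0.1 N and distance between each of part0_mid, part1_mid, part2_mid, part3_mid and tote_corner below 0.075 m), for 0.2 s.
At the end, for the whole second after the job is handed in: Gripper holding the tote at rest (over 1 N), leaning 17-49 deg, grip point over 115 mm up, gathering corner within 20 mm of the worktop, touching no other object; fittings at rest within 75 mm of that inner corner; marker let go in the upright beaker, mid within 35 mm of its axis, lean under 51 deg (all of step 1 and all of step 2 and linear speed of each of part0, part1, part2, part3, tote below 0.03 m/s); the arm keeps its last pose, push and grip.
It fails at once if the tote is tipped by more than 11 degrees with the marker still in it (angle between tote's own z axis and vertical above 0.2 rad and distance between marker_mid and tote below 0.12 m).
It fails at once if a fitting is spilled out of the tote (distance between any of part0_mid, part1_mid, part2_mid, part3_mid and tote above 0.14 m).
It fails at once if the beaker is knocked over (angle between beaker_mid's own z axis and vertical above 0.6 rad).
It fails at once if a bystander is pushed away by more than 40 mm (distance of any of tape_ring, nozzle from where it was at the start of the episode above 0.04 m).
It also fails if it takes over 64 s, if anything falls off the work surface, if the arm or the gripper's body presses on something with over 40 N, if the wrist force passes 120 N, or if a joint passes its speed limit or range.

### The arm

A 6-joint arm with a two-finger parallel gripper is mounted at the origin on a cart in front of the work surface, level with it; the furniture and walls round the work are solid. World frame = base frame: x ahead of the robot, y to its left, z up, the work surface at z = 0. Lengths are in m, angles in rad, forces in N, time in s.
With the tool pointing down it reaches from about 0.3 to 0.875 m from the base axis. Payload 6.4 kg.
Tool frame: the origin (TCP) lies between the finger pads; the fingertips stand 25 mm ahead of it and the grasp point (between the pads) lies 6 mm ahead of it; y points along the fingers, x is the direction in which the jaws open and shut, and the axes are right-handed (so a half turn about y gives the same grasp; the last joint's range is limited). The gripper opens to 88 mm and grips with 3 to 60 N. Pads are 18 mm wide; open, the fingers measure 123 mm over their backs; the gripper's body (75 mm by 187 mm) begins 45 mm behind the grasp point.
Start: joints at [-1.546, 0.181, 1.607, -0, 1.354, -0.206], TCP at [0.132, -0.56, 0.24] pointing down, gripper open.
Joint ranges: [-2.99, 2.99], [-0.89, 2.07], [0.3, 2.58], [-1.14, 4.28], [0, 2.63], [-3.12, 3.12]. Speed limits (rad/s): [2.57, 2.57, 3.01, 3.14, 3.14, 3.14].

### API

Orientations are given as [roll, pitch, yaw] about the fixed x, y, z axes, in that order (R = Rz(yaw) Ry(pitch) Rx(roll)).
In Python, from plant import manip, jaws, planner, status, grab_frame, finder gives the robot as it stands. The module is installed in compiled form; this text tells all that it offers. Calls block until the motion is done:
- manip.goto(position, orientation): joint-space move of the TCP to a pose.
- manip.move_l(position, orientation=None, v=0.15): straight line of the TCP; orientation=None keeps the orientation; v is the mean speed in m/s.
- manip.set_joints(angles): joint-space move.
- jaws.open_jaws() and jaws.gripper_close(squeeze=None): open the fingers fully, or close them until they stop; squeeze is the grip in N (None keeps the last).
- manip.dwell(seconds).
- planner.ik(position, orientation): joint angles nearest the present ones, or None.
- status.read_state(): the state.
- grab_frame(name): name is "scene" or "side" or "wrist"; returns a dict with "pixels" (384x512x3 uint8, red, green, blue), "vfov" (degrees; the focal length in pixels is half the picture's height over the tangent of half this angle, whatever the lens; pixels are square), "cx", "cy" (the principal point, pixels), "world_to_cam" (4x4, takes a point from world to camera coordinates); the wrist camera has in their place "mount" (4x4, takes a point from camera to tool coordinates, whose origin is the TCP and whose axes are the tool frame's). Camera axes: x right, y up, looking along -z (the intrinsics and any distortion apply to the point x, -y, -z); pixel columns grow to the right and rows downward; lengths in m; the calibration is good to about 2 mm. A picture is of the moment at which its call begins: read the wrist's pose just before it. There is no depth.
A pose or a line that the arm cannot do raises manip.MotionError and nothing moves.
- manip.job_done(): hands the job in, once; it reports no verdict.
Trained networks look in a picture, given as the dict that the camera call returned (one of the last four; its "shot" number tells which), for a name from the list of things; names that differ only in an ending like _2 or _b are one class to them, and where a whole thing is asked for, a point or a joint stands for the part that bears it (a point fixed in the world has none). Each returns a list of dicts, best first, with "p" (0 to 1); they miss things now and then, are a little off and sometimes report something else, mostly with a low value. They report only what shows in the picture. A call takes as long as a camera call.
- finder.trace(picture, name): "region" (384x512 bool, what is visible of it) and "bbox" ([centre column, centre row, width, height] in pixels, round what is visible of it).
The state is a dict: "t": time; "joint_pos": joint angles; "dq": joint speeds; "joint_torque": joint torques, N m; "eef_pos": TCP position; "eef_rot": TCP orientation; "force": force on the tool from outside, world axes, zero at the start; "wrist_torque": the same for the moment, N m; "opening": opening from 0.0 (shut) to 1.0 (fully open).
Only numpy, scipy, OpenCV 4.12 (cv2) and the standard library are available. Lean on these libraries where they do the work, as an engineer would, in place of code of your own. Each camera call takes 0.05 s, during which the arm holds its last target.

## Working session

There is one attempt and no reset: what is moved stays moved. The work goes in short steps, each a Python script; the robot and the scene stay as the last script left them, time stands still between calls to the robot, and variables do not carry over. Pictures are saved under pics/ and viewed, and the job is handed in when it is done.

```bash
ls; mkdir -p pics
python3 - <<'E'
from plant import *
import plant,cv2,numpy as np
print(status.read_state())
for n in ("scene","side","wrist"):
    f=grab_frame(n); cv2.imwrite(f"pics/{n}0.png",f["pixels"][:,:,::-1])
    print(n,{k:v for k,v in f.items() if k!="pixels"})
E
```

```text
pics
{'t': 0.0, 'joint_pos': array([-1.54632127e+00,  1.81510090e-01,  1.60799387e+00, -1.58579784e-05,
        1.35378258e+00, -2.06311874e-01]), 'dq': array([ 1.23824678e-03, -7.83768223e-04, -3.37369891e-05, -1.30630857e-03,
        1.70859981e-03,  7.25736553e-04]), 'joint_torque': array([-1.61299675e-05, -4.33866155e+01, -3.41847682e+01,  7.01863063e-02,
        3.85052478e-02, -1.39812723e-04]), 'eef_pos': array([ 0.13152013, -0.55921846,  0.23923437]), 'eef_rot': array([-1.57046448,  0.00166114, -1.34000569]), 'force': array([-0.16408098, -0.6908857 ,  0.22302846]), 'wrist_torque': array([ 0.04066914,  0.05584505, -0.01248788]), 'opening': 0.99983594756304}
scene {'vfov': 42.37239878839172, 'cx': 257.4040320612596, 'cy': 188.26895202231364, 'world_to_cam': array([[-0.71785373, -0.69617956,  0.00447754,  0.37210735],
       [ 0.49857894, -0.50959112,  0.70123885, -0.32886091],
       [-0.48590644,  0.50561933,  0.71291235, -1.21553618],
       [ 0.        ,  0.        ,  0.        ,  1.        ]]), 'shot': 1}
side {'vfov': 53.4708159480042, 'cx': 250.41199454849524, 'cy': 188.74171930315327, 'world_to_cam': array([[-0.92048024, -0.39057024, -0.01307706,  0.4793715 ],
       [ 0.13063639, -0.33907193,  0.93164605, -0.15033261],
       [-0.36830729,  0.85585344,  0.3631317 , -0.87481163],
       [ 0.        ,  0.        ,  0.        ,  1.        ]]), 'shot': 2}
wrist {'vfov': 64.04877579271195, 'cx': 254.57594073500573, 'cy': 191.64298444081595, 'mount': array([[ 9.99999608e-01, -6.59072519e-05,  8.82727275e-04,
        -5.56003451e-04],
       [ 8.66191270e-04,  2.78327077e-01, -9.60485964e-01,
        -1.43780814e-01],
       [-1.82383912e-04,  9.60486353e-01,  2.78327025e-01,
         7.26913859e-02],
       [ 0.00000000e+00,  0.00000000e+00,  0.00000000e+00,
         1.00000000e+00]]), 'shot': 3}
```

View pics/scene0.png

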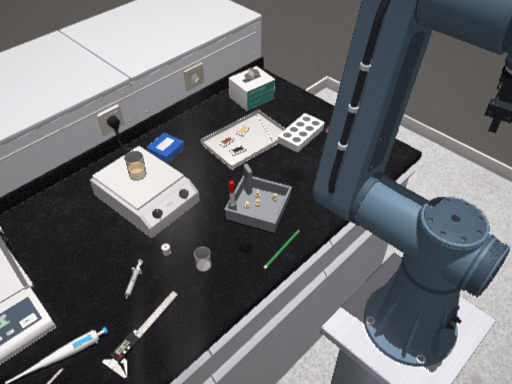

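View pics/side0.png

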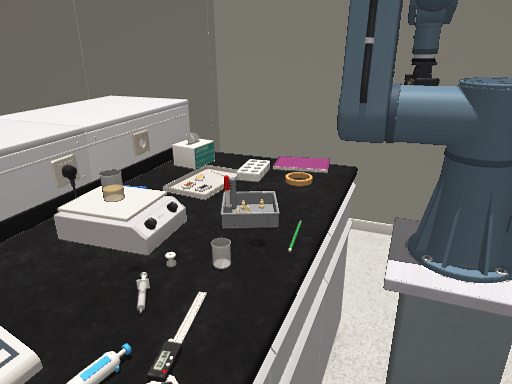

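View pics/wrist0.png

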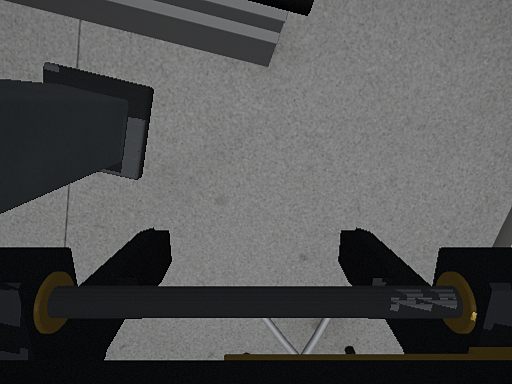

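The scene camera shows the tote near (258,203), the red marker cap at (232,187), the beaker at (203,258) and the nozzle at (166,249). The tape ring shows in the side view at (299,179). Next I'll measure them with the finder.

```bash
cat > h.py <<'E'
from plant import manip, jaws, planner, status, grab_frame, finder
import numpy as np, cv2
from scipy.spatial.transform import Rotation as Rn
def w2c(f,st=None):
    if "world_to_cam" in f: return f["world_to_cam"]
    T=np.eye(4); T[:3,:3]=Rn.from_euler("xyz",st["eef_rot"]).as_matrix(); T[:3,3]=st["eef_pos"]
    return np.linalg.inv(T@f["mount"])
def foc(f): return 192/np.tan(np.radians(f["vfov"])/2)
def proj(f,P,M=None):
    M=w2c(f) if M is None else M
    p=(M@np.c_[np.atleast_2d(P),np.ones(len(np.atleast_2d(P)))].T)[:3]
    return np.c_[f["cx"]+foc(f)*p[0]/-p[2], f["cy"]+foc(f)*-p[1]/-p[2]]
def ray(f,u,v,M=None):
    M=w2c(f) if M is None else M
    d=np.array([(u-f["cx"])/foc(f),-(v-f["cy"])/foc(f),-1.])
    R=M[:3,:3]; return -R.T@M[:3,3], R.T@d
def atz(f,u,v,z,M=None):
    o,d=ray(f,u,v,M); return o+d*(z-o[2])/d[2]
def tri(*rays):
    A=np.zeros((3,3));b=np.zeros(3)
    for o,d in rays:
        d=d/np.linalg.norm(d);Q=np.eye(3)-np.outer(d,d);A+=Q;b+=Q@o
    x=np.linalg.solve(A,b)
    return x,[np.linalg.norm(np.cross(x-o,d/np.linalg.norm(d))) for o,d in rays]
def save(f,name,pts=None,scale=1):
    im=f["pixels"][:,:,::-1].copy()
    if pts is not None:
        for p in pts: cv2.circle(im,tuple(int(round(c)) for c in p),2,(255,0,255),-1)
    cv2.imwrite("pics/"+name,im)
E
python3 - <<'E'
from h import *
F={}
for c in("scene","side"):
    f=F[c]=grab_frame(c)
    for n in("tote","tote_handle","marker_mid","beaker_mid","tape_ring","nozzle","tube_mouth","part0_mid"):
        r=finder.trace(f,n)
        print(c,n,[(round(x["p"],2),np.round(x["bbox"],1)) for x in r[:4]])
        if r: np.save(f"{c}_{n}.npy",r[0]["region"])
    im=f["pixels"]; 
    y0,x0=(150,140) if c=="scene" else (150,140)
    cv2.imwrite(f"pics/{c}_crop.png",cv2.resize(im[y0:y0+150,x0:x0+200,::-1],None,fx=4,fy=4,interpolation=cv2.INTER_CUBIC))
E
```

```text
scene tote [(0.75, array([259. , 199.6,  66.4,  66.2]))]
scene tote_handle [(0.84, array([259.1, 198.7,  68.9,  65.2]))]
scene marker_mid [(0.7, array([257.4, 200.1,  66.6,  67.4])), (0.66, array([231.7, 191.9,   4.2,  24.1]))]
scene beaker_mid [(0.82, array([203.4, 259.1,  19. ,  26.2]))]
scene tape_ring []
scene nozzle []
scene tube_mouth [(0.98, array([258. , 198.6,  63.3,  65.7]))]
scene part0_mid []
side tote [(0.61, array([249.8, 204.8,  57.6,  53.9]))]
side tote_handle [(0.73, array([248.8, 204.4,  60.3,  46.6]))]
side marker_mid [(0.54, array([227.2, 189.7,   6.6,  28.2]))]
side beaker_mid [(0.7, array([221.8, 252.9,  19.1,  33.9]))]
side tape_ring [(0.69, array([299.7, 178.6,  31.8,  11.7]))]
side nozzle []
side tube_mouth [(0.55, array([250. , 201.8,  61. ,  53.7]))]
side part0_mid []
```

View pics/scene_crop.png

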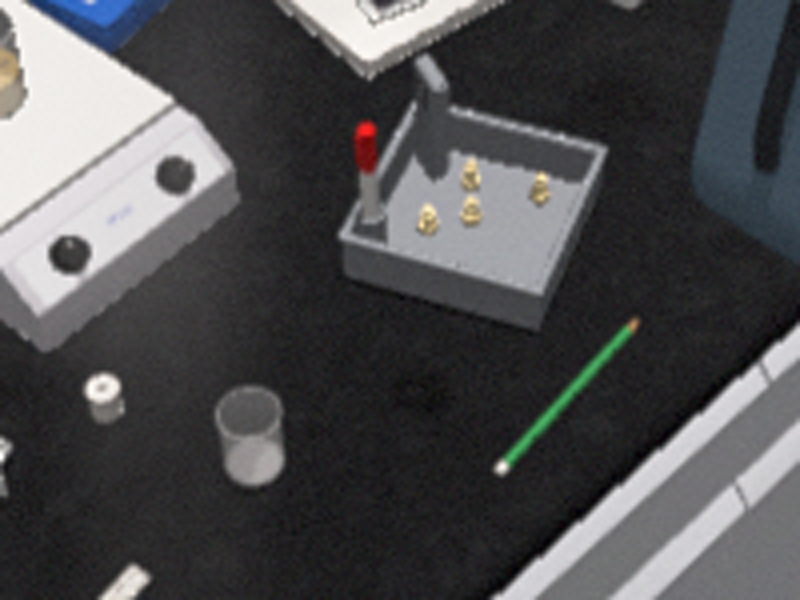

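View pics/side_crop.png

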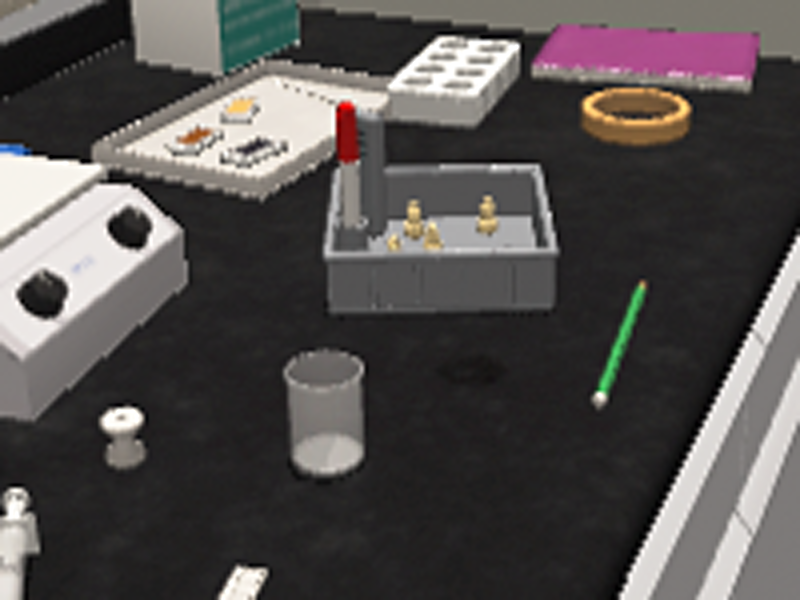

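```bash
cat > fit.py <<'E'
from h import *
from scipy.optimize import least_squares
F={c:grab_frame(c) for c in("scene","side")}
c2=lambda X,Y:(140+X/4-.375,150+Y/4-.375)
d=.106
obs=[("scene",(0,d,.042),(342,237)),("scene",(-d,0,.042),(542,293)),("scene",(0,-d,.042),(607,150)),("scene",(0,d,0),(345,277)),("scene",(-d,0,0),(540,328)),
("side",(0,d,.042),(326,253)),("side",(-d,0,.042),(556,251)),("side",(0,-d,.042),(546,167)),("side",(0,d,0),(330,312)),("side",(-d,0,0),(553,311))]
def res(p,out=False):
    c,s=np.cos(p[2]),np.sin(p[2]);R=np.array([[c,-s,0],[s,c,0],[0,0,1]]);r=[]
    for cam,P,uv in obs:
        r.append(proj(F[cam],R@np.array(P)+[p[0],p[1],0])[0]-c2(*uv))
    return np.array(r).ravel()
s=least_squares(res,[.5,-.1,0]); p=s.x; print("tote",p,np.round(s.fun.reshape(-1,2),1).tolist())
c,si=np.cos(p[2]),np.sin(p[2]);R=np.array([[c,-si,0],[si,c,0],[0,0,1]])
print("handle",R@[.078,0,.078]+[p[0],p[1],0])
print("marker top",tri(ray(F["scene"],*c2(367,124)),ray(F["side"],*c2(346,102))))
print("tube",atz(F["scene"],*c2(371,215),.06),atz(F["side"],*c2(352,226),.06))
print("beaker base ",atz(F["scene"],*c2(254,465),.002),atz(F["side"],*c2(327,456),.002))
print("beaker rim ",atz(F["scene"],*c2(249,408),.056),atz(F["side"],*c2(324,369),.056))
print("nozzle top",atz(F["scene"],*c2(103,386),.026),atz(F["side"],*c2(122,417),.026))
print("tape",atz(F["side"],*c2(637,108),.019))
E
python3 fit.py
```

```text
tote [ 0.52831278 -0.01715189 -0.38170753] [[0.2, -0.5], [-0.5, -0.1], [0.1, 0.1], [0.1, -0.8], [-0.4, 0.8], [0.5, 0.5], [0.2, 0.3], [-0.9, 0.1], [0.1, 0.1], [0.7, -0.4]]
handle [ 0.60069911 -0.04620733  0.078     ]
marker top (array([0.56209086, 0.05820167, 0.14139766]), [np.float64(0.00013078529438505145), np.float64(0.0001307852943851568)])
tube [0.55516486 0.06475448 0.06      ] [0.55520266 0.06962247 0.06      ]
beaker base  [0.48658751 0.24183807 0.002     ] [0.48848559 0.24134514 0.002     ]
beaker rim  [0.49100893 0.23698322 0.056     ] [0.48868021 0.23971735 0.056     ]
nozzle top [0.59459842 0.2802716  0.026     ] [0.59379637 0.28168611 0.026     ]
tape [ 0.47780518 -0.33154277  0.019     ]
```

Run:
```python
from h import *
m=np.array([.561,.058]); b=np.array([.488,.240]); h=np.array([.6007,-.0462]); q0=status.read_state()["joint_pos"]
for y in (.36,.36-np.pi,0,np.pi/2,-np.pi/2,-1.0,.8):
    for nm,p,z in(("mk",m,.26),("mk",m,.121),("bk",b,.26),("bk",b,.12)):
        q=planner.ik([*p,z],[-np.pi/2,0,y]); print(round(y,2),nm,z,None if q is None else np.round(q,2))
toe=np.array([.528,-.0172])-.106*np.array([np.cos(-.3817),np.sin(-.3817)])
for yaw in(-.3817+np.pi/2,-.3817-np.pi/2):
  for th in(0,.3,.55):
    ax=np.array([-np.sin(-.3817),np.cos(-.3817),0])
    R=Rn.from_rotvec(-th*ax); g=R.apply(np.array([h[0]-toe[0],h[1]-toe[1],.078]))+[*toe,0]
    Rt=R*Rn.from_euler("xyz",[-np.pi/2,0,yaw])
    tcp=g-.006*Rt.as_matrix()[:,1]
    q=planner.ik(tcp,Rt.as_euler("xyz")); print("tilt",round(yaw,2),th,np.round(tcp,3),None if q is None else np.round(q,2))
f=grab_frame("scene"); c2=lambda X,Y:(140+X/4-.375,150+Y/4-.375)
g=grab_frame("side")
print("handle top",tri(ray(f,*c2(430,62)),ray(g,*c2(372,112))))
print("hotplate",atz(f,*c2(42,350),0),atz(f,*c2(238,200),0),"plate beaker",atz(f,136,177,.07))
```

```text
0.36 mk 0.26 [-0.11  0.14  1.61  0.    1.39 -0.47]
0.36 mk 0.121 [-0.11  0.29  1.73  0.    1.12 -0.47]
0.36 bk 0.26 [ 0.24  0.09  1.66  0.    1.38 -0.12]
0.36 bk 0.12 [ 0.24  0.25  1.78  0.    1.1  -0.12]
-2.78 mk 0.26 [-0.11  0.14  1.61 -0.    1.39  2.67]
-2.78 mk 0.121 [-0.11  0.29  1.73 -0.    1.12  2.67]
-2.78 bk 0.26 [ 0.24  0.09  1.66 -0.    1.38  3.02]
-2.78 bk 0.12 [ 0.24  0.25  1.78 -0.    1.1   3.02]
0 mk 0.26 [-0.11  0.14  1.61  0.    1.39 -0.11]
0 mk 0.121 [-0.11  0.29  1.73  0.    1.12 -0.11]
0 bk 0.26 [0.24 0.09 1.66 0.   1.38 0.24]
0 bk 0.12 [0.24 0.25 1.78 0.   1.1  0.24]
1.57 mk 0.26 [-0.11  0.14  1.61 -0.    1.39 -1.68]
1.57 mk 0.121 [-0.11  0.29  1.73 -0.    1.12 -1.68]
1.57 bk 0.26 [ 0.24  0.09  1.66  0.    1.38 -1.33]
1.57 bk 0.12 [ 0.24  0.25  1.78  0.    1.1  -1.33]
-1.57 mk 0.26 [-0.11  0.14  1.61  0.    1.39  1.46]
-1.57 mk 0.121 [-0.11  0.29  1.73  0.    1.12  1.46]
-1.57 bk 0.26 [ 0.24  0.09  1.66 -0.    1.38  1.81]
-1.57 bk 0.12 [ 0.24  0.25  1.78 -0.    1.1   1.81]
-1.0 mk 0.26 [-0.11  0.14  1.61  0.    1.39  0.89]
-1.0 mk 0.121 [-0.11  0.29  1.73  0.    
[... 310 characters left out ...]
19 0 [ 0.601 -0.046  0.084] [-0.27  0.42  1.65 -0.    1.08 -1.46]
tilt 1.19 0.3 [ 0.57  -0.034  0.135] [-0.24  0.13  1.93 -0.06  0.79 -1.4 ]
tilt 1.19 0.55 [ 0.535 -0.02   0.168] [-0.2  -0.11  2.16 -0.18  0.55 -1.27]
tilt -1.95 0 [ 0.601 -0.046  0.084] [-0.27  0.42  1.65  0.    1.08  1.68]
tilt -1.95 0.3 [ 0.57  -0.034  0.135] [-0.24  0.13  1.93 -0.06  0.79  1.74]
tilt -1.95 0.55 [ 0.535 -0.02   0.168] [-0.2  -0.11  2.16 -0.18  0.55  1.88]
handle top (array([ 0.60214167, -0.04903251,  0.09691527]), [np.float64(0.006301529830268135), np.float64(0.006301529830268111)])
hotplate [0.66895648 0.27993264 0.        ] [0.6797948  0.08731864 0.        ] plate beaker [0.82941572 0.19689206 0.07      ]
```

Run:
```python
from h import *
manip.goto([.561,.058,.26],[-np.pi/2,0,.36])
st=status.read_state();f=grab_frame("wrist");print(st["t"],st["eef_pos"],st["eef_rot"])
M=w2c(f,st)
save(f,"w1.png",proj(f,[[.562,.058,.142],[.559,.059,.06],[.6007,-.0462,.098],[.488,.24,.056],[.488,.24,.002]],M))
```

```text
3.9083 [0.56109958 0.05715487 0.25992694] [-1.57092872e+00  1.63914579e-04  3.58575191e-01]
```

View pics/w1.png

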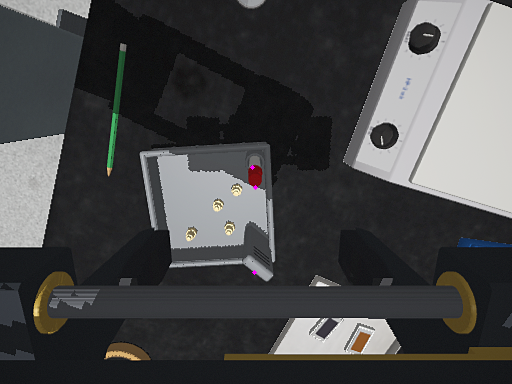

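The wrist view matches the estimates: the marker top projects onto the red cap end at (255,187). The handle top is seen about 5 px off its prediction, so I'll refine it later. Now I'll grasp the marker and lift it.

Run:
```python
from h import *
O=[-np.pi/2,0,.36]
manip.move_l([.561,.0585,.119],O,v=.12)
jaws.gripper_close(10)
st=status.read_state();print(st["t"],st["opening"]*88,st["force"])
manip.move_l([.561,.0585,.215],O,v=.08)
st=status.read_state();print(st["t"],st["opening"]*88,st["force"])
for c in("wrist","scene","side"):
    st=status.read_state();f=grab_frame(c)
    g=f["pixels"] if c=="wrist" else cv2.resize(f["pixels"][110:300,140:340],None,fx=3,fy=3,interpolation=cv2.INTER_CUBIC)
    cv2.imwrite(f"pics/{c}2.png",g[:,:,::-1])
```

```text
6.4167 12.107050350890376 [ 0.04666103 -0.68802653 -0.18301565]
7.7667 12.037460462916247 [ 0.07229557  1.38100094 -1.20746211]
```

View pics/wrist2.png

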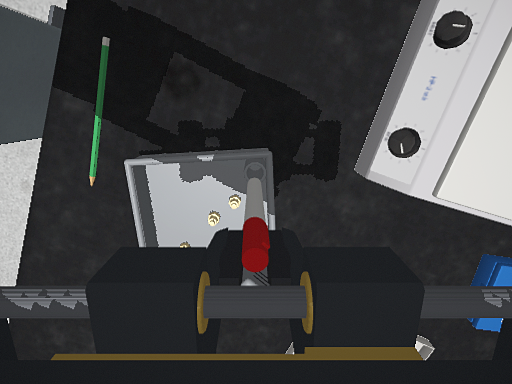

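View pics/scene2.png

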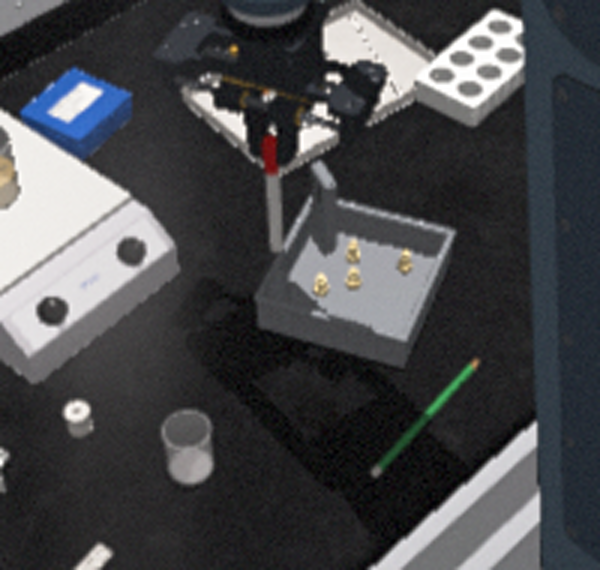

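View pics/side2.png

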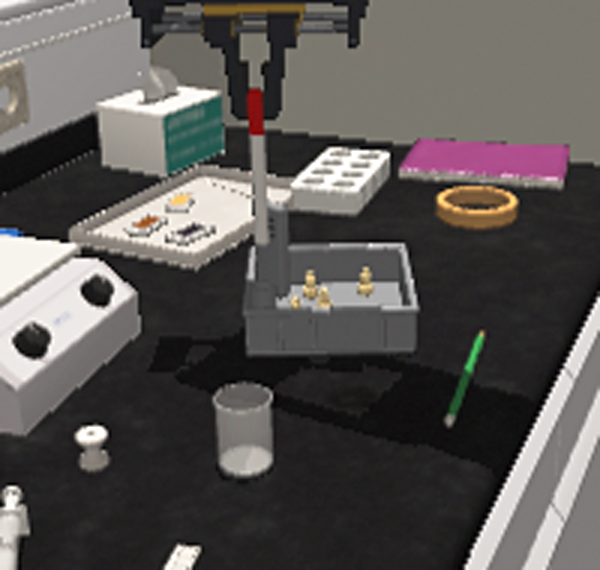

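Run:
```python
from h import *
f=grab_frame("scene");g=grab_frame("side")
k=lambda X,Y:(140+X/3-.33,110+Y/3-.33)
print("foot",tri(ray(f,*k(277,249)),ray(g,*k(262,243))))
print("top",tri(ray(f,*k(270,137)),ray(g,*k(256,90))))
O=[-np.pi/2,0,.36]
manip.move_l([.52,.18,.225],O,v=.15)
st=status.read_state();f=grab_frame("wrist")
M=w2c(f,st);save(f,"w3.png",proj(f,[[.4885,.24,.056],[.4885,.24,.002]]+[[.4885+.0215*np.cos(a),.24+.0215*np.sin(a),.056] for a in np.arange(0,6.28,.4)],M))
r=finder.trace(f,"beaker_mid");print([(x["p"],x["bbox"]) for x in r]);print(st["t"])
```

```text
foot (array([0.55860995, 0.06186547, 0.09982782]), [np.float64(0.0006739112747713437), np.float64(0.0006739112747714901)])
top (array([0.56098419, 0.06035931, 0.23555318]), [np.float64(0.0008021677139550854), np.float64(0.0008021677139548478)])
[(0.69, [245.4, 104.8, 49.7, 43.1])]
9.025
```

View pics/w3.png

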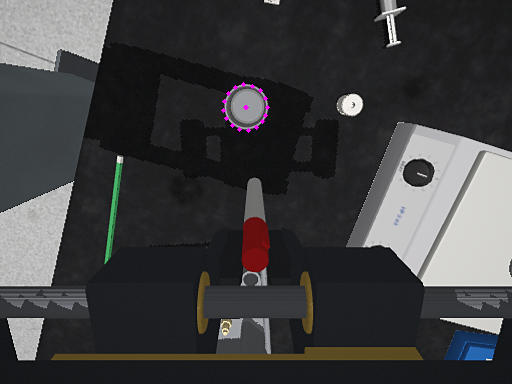

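The beaker rim in the wrist view coincides with the predicted circle at (246,106). The foot is about 3 mm off the TCP axis, so I'll compensate for that and insert.

```bash
python3 - <<'E'
from h import *
O=[-np.pi/2,0,.36]; x,y=.4905,.2375
manip.move_l([x,y,.225],O,v=.15)
manip.move_l([x,y,.121],O,v=.08)
st=status.read_state();print(st["t"],st["opening"]*88,st["force"])
for c in("scene","side"):
    f=grab_frame(c);g=cv2.resize(f["pixels"][170:290,150:270],None,fx=4,fy=4,interpolation=cv2.INTER_CUBIC)
    cv2.imwrite(f"pics/{c}4.png",g[:,:,::-1])
E
python3 -c "
import cv2,numpy as np
cv2.imwrite('pics/c4.png',cv2.resize(np.hstack([cv2.imread('pics/scene4.png'),cv2.imread('pics/side4.png')]),(800,400)))"
```

```text
11.1583 12.543492774121118 [0.69640861 0.75439481 1.38612101]
```

View pics/c4.png

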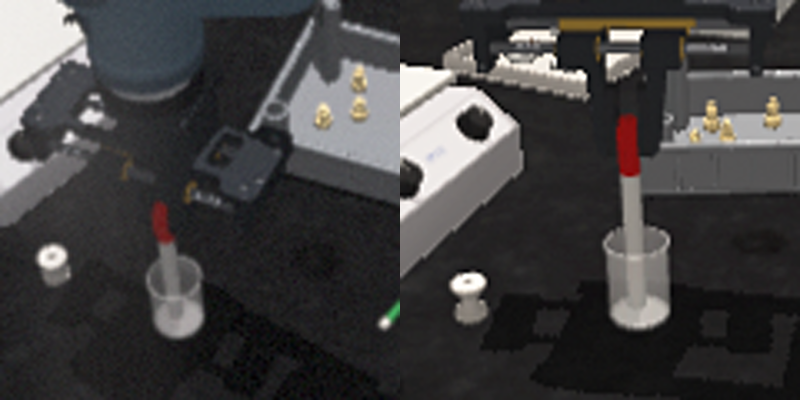

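The marker is inside the beaker with its foot near the bottom. I'll release it and retreat upward.

Run:
```python
from h import *
O=[-np.pi/2,0,.36]; x,y=.4905,.2375
jaws.open_jaws()
manip.move_l([x,y,.26],O,v=.12)
print(status.read_state()["t"])
ims=[]
for c in("scene","side"):
    f=grab_frame(c);ims.append(cv2.resize(f["pixels"][170:290,150:270],(400,400),interpolation=cv2.INTER_CUBIC)[:,:,::-1])
cv2.imwrite("pics/c5.png",np.hstack(ims))
# look at tote from a pose with handle-grasp orientation
manip.goto([.60,-.046,.22],[-np.pi/2,0,-.3817+np.pi/2])
st=status.read_state();f=grab_frame("wrist");M=w2c(f,st)
t,d=np.array([.5283,-.0172,0]),-.3817
R=Rn.from_euler("z",d)
P=[[.078+a,b,.098] for a in(-.02,.02) for b in(-.007,.007)]+[[.106,0,.042],[0,.106,.042],[-.106,0,.042],[0,-.106,.042]]
save(f,"w5.png",proj(f,R.apply(P)+t,M)); print(st["t"],st["eef_pos"],np.round(proj(f,R.apply(P)+t,M),1).tolist())
np.savez("w5.npz",M=M,cx=f["cx"],cy=f["cy"],vfov=f["vfov"],px=f["pixels"])
cv2.imwrite("pics/w5c.png",cv2.resize(f["pixels"][100:340,100:400],None,fx=2.5,fy=2.5)[:,:,::-1])
```

```text
13.75
15.0667 [ 0.59986126 -0.04531106  0.2199021 ] [[244.5, 164.8], [260.4, 164.8], [244.9, 207.8], [260.2, 207.8], [252.8, 197.9], [358.4, 96.8], [252.4, -25.6], [146.7, 96.9]]
```

View pics/c5.png

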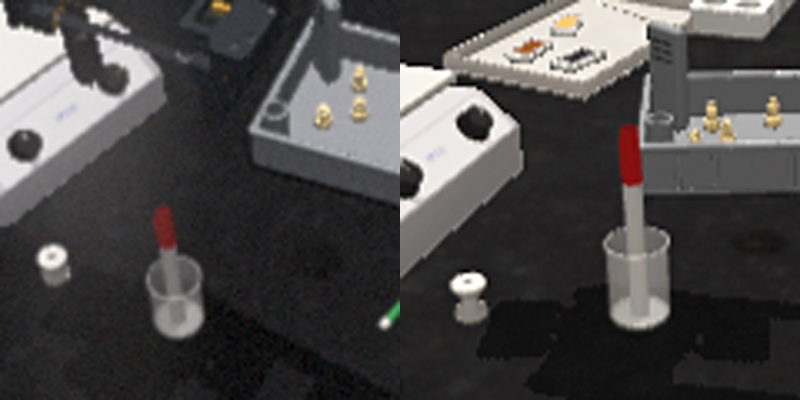

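View pics/w5.png

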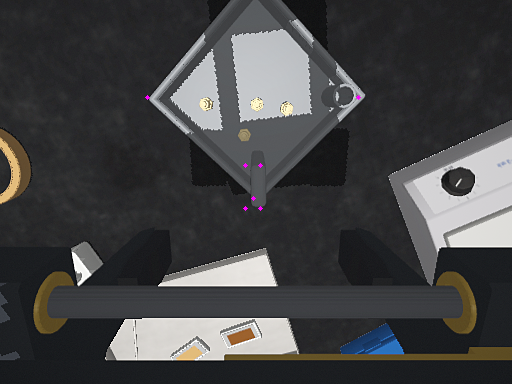

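View pics/w5c.png

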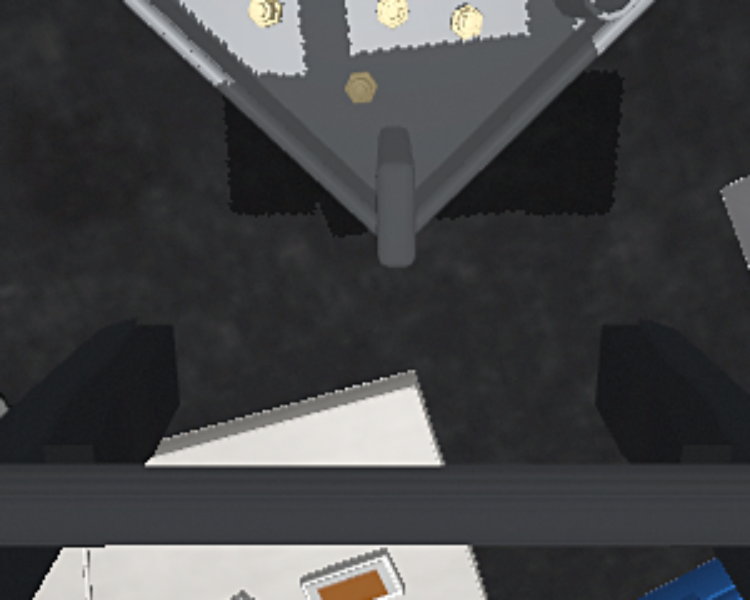

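The marker stands in the beaker, let go, leaning slightly. In the wrist view the handle's top centre is at (258,186) against a predicted (252.5,186). The tote therefore sits about 5 mm further along tool x, and its yaw is right. I'll correct for that and grip the handle.

Run:
```python
from h import *
O=[-np.pi/2,0,-.3817+np.pi/2]
manip.move_l([.6025,-.0412,.15],O,v=.12)
manip.move_l([.6025,-.0412,.086],O,v=.08)
st=status.read_state();print(st["t"],st["force"])
jaws.gripper_close(45)
st=status.read_state();print(st["t"],st["opening"]*88,st["force"],st["wrist_torque"],st["eef_pos"])
f=grab_frame("wrist");save(f,"w6.png")
f=grab_frame("side");cv2.imwrite("pics/s6.png",cv2.resize(f["pixels"][130:280,180:330],None,fx=4,fy=4)[:,:,::-1])
```

```text
16.8 [ 0.49998059  1.02969919 -0.49021801]
17.9167 13.428782224892336 [-0.25016695 -0.55858933  0.16383768] [-0.14331319 -0.05132325  0.02861209] [ 0.60243008 -0.04136452  0.08596828]
```

View pics/w6.png

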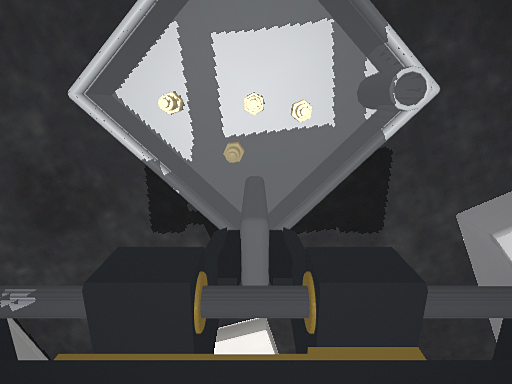

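View pics/s6.png

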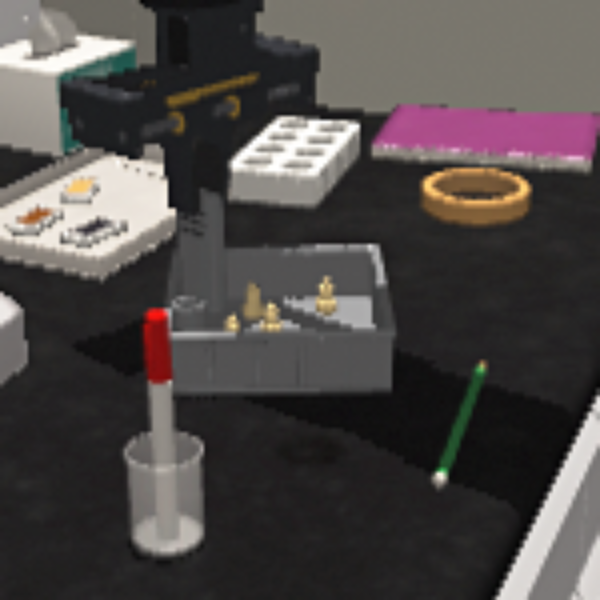

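The handle is gripped squarely (opening 13.4 mm) with the tote level. Next I'll tilt it about the toe in small steps.

```bash
cat > tilt.py <<'E'
from h import *
d=-.3817;xd=np.array([np.cos(d),np.sin(d),0]);ax=np.array([-np.sin(d),np.cos(d),0])
p0=np.array([.6025,-.0412,.086]);toe=np.array([*(p0-.184*xd)[:2],0.])
R0=Rn.from_euler("xyz",[-np.pi/2,0,d+np.pi/2])
def to(th,lift=.002,v=.04):
    R=Rn.from_rotvec(-th*ax); p=toe+R.apply(p0-toe)+[0,0,lift]
    manip.move_l(p,(R*R0).as_euler("xyz"),v=v)
def rep(th):
    s=status.read_state();print(round(np.degrees(th),1),round(s["t"],2),"F",np.round(s["force"],1),"T",np.round(s["wrist_torque"],2),"op",round(s["opening"]*88,2))
def look(tag):
    f=grab_frame("wrist");a=f["pixels"]
    g=grab_frame("side");b=g["pixels"][130:280,180:330]
    c=grab_frame("scene")["pixels"][120:250,190:320]
    o=np.hstack([cv2.resize(x,(w,300),interpolation=cv2.INTER_CUBIC) for x,w in((a,400),(b,300))]);cv2.imwrite(f"pics/{tag}.png",o[:,:,::-1])
    cv2.imwrite(f"pics/{tag}s.png",cv2.resize(c,(390,390),interpolation=cv2.INTER_CUBIC)[:,:,::-1])
E
python3 - <<'E'
from tilt import *
for a in(2,4,6,8): to(np.radians(a));rep(np.radians(a))
look("t8")
E
```

```text
2.0 18.39 F [-0.6  0.  -4.4] T [ 0.01 -0.29 -0.02] op 13.56
4.0 18.72 F [-0.4  0.1 -3.9] T [-0.03 -0.3   0.01] op 13.4
6.0 19.04 F [ 0.4 -0.1 -2.9] T [-0.02 -0.25 -0.  ] op 13.37
8.0 19.37 F [-0.3  0.6 -3.6] T [-0.02 -0.19 -0.04] op 13.41
```

View pics/t8.png

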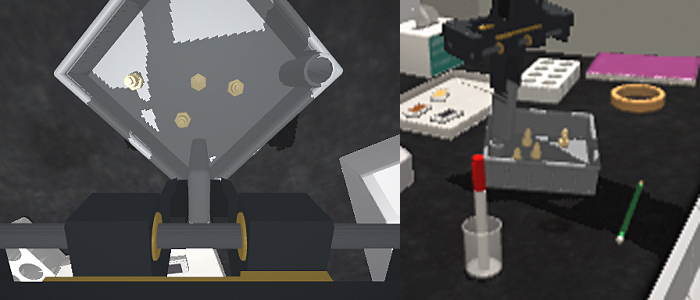

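View pics/t8s.png

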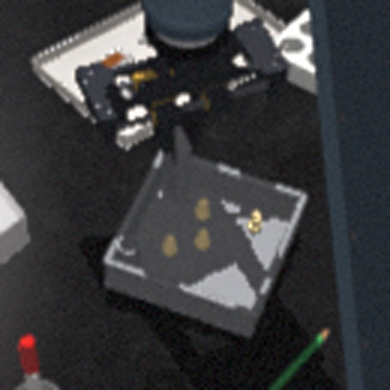

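Run:
```python
from tilt import *
for a in(10,12,14): to(np.radians(a),.001,v=.03);manip.dwell(.4);rep(np.radians(a))
look("t14")
for a in(17,20,23): to(np.radians(a),.001,v=.03);manip.dwell(.3);rep(np.radians(a))
look("t23")
```

```text
10.0 20.27 F [-0.1  0.1 -3.6] T [ 0.06 -0.06  0.01] op 13.48
12.0 21.06 F [ 0.9 -0.8 -3.6] T [ 0.02 -0.07 -0.01] op 13.51
14.0 21.84 F [-0.3 -0.3 -3.4] T [ 0.05 -0.07  0.02] op 13.4
17.0 22.8 F [ 0.1  0.6 -4. ] T [ 0.09 -0.02 -0.07] op 13.69
20.0 23.61 F [-0.3  0.6 -3.6] T [ 0.1   0.02 -0.  ] op 13.41
23.0 24.42 F [-0.1 -0.1 -4.7] T [ 0.07  0.04 -0.03] op 13.46
```

View pics/t14.png

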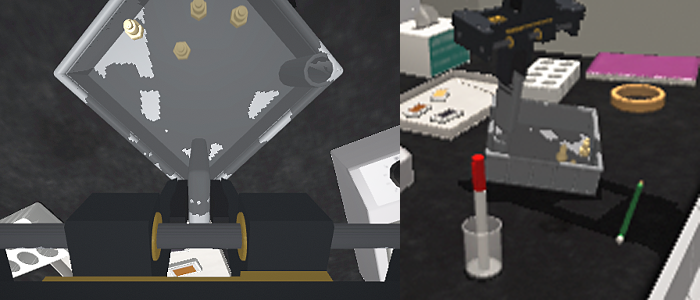

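View pics/t23.png

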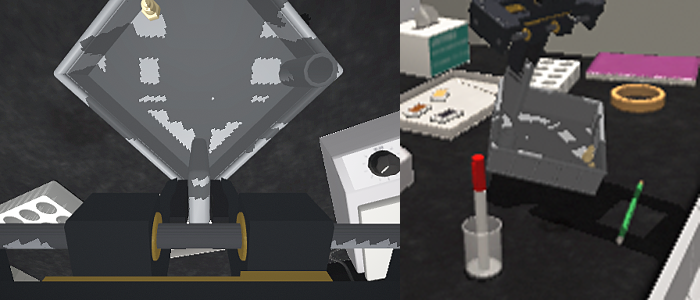

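View pics/t23s.png

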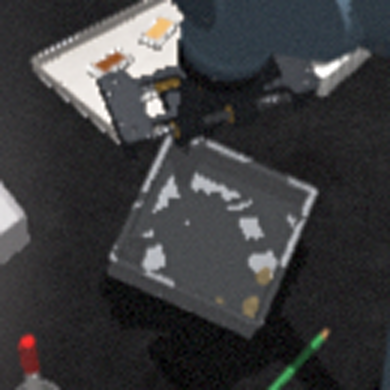

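Run:
```python
from tilt import *
for a in(26,28,30): to(np.radians(a),.001,v=.03);manip.dwell(.3);rep(np.radians(a))
for l in(-.001,-.003):
    to(np.radians(30),l,v=.02);manip.dwell(.3);rep(np.radians(30))
manip.dwell(.6)
look("t30")
f=grab_frame("scene");cv2.imwrite("pics/t30c.png",cv2.resize(f["pixels"][190:245,230:300],None,fx=10,fy=10,interpolation=cv2.INTER_CUBIC)[:,:,::-1])
f=grab_frame("side");cv2.imwrite("pics/t30d.png",cv2.resize(f["pixels"][165:245,215:295],None,fx=7,fy=7,interpolation=cv2.INTER_CUBIC)[:,:,::-1])
```

```text
26.0 25.38 F [ 0.7 -0.6 -3.5] T [0.11 0.09 0.01] op 13.72
28.0 26.06 F [-0.4 -0.1 -3.8] T [0.16 0.17 0.1 ] op 13.67
30.0 26.74 F [ 0.2  0.3 -4.4] T [ 0.2   0.28 -0.05] op 13.42
30.0 27.29 F [ 1.5  0.6 -0.4] T [ 0.04 -0.1   0.01] op 13.27
30.0 27.84 F [ 4.9 -2.4  5.2] T [-0.3  -0.87  0.02] op 13.37
```

View pics/t30.png

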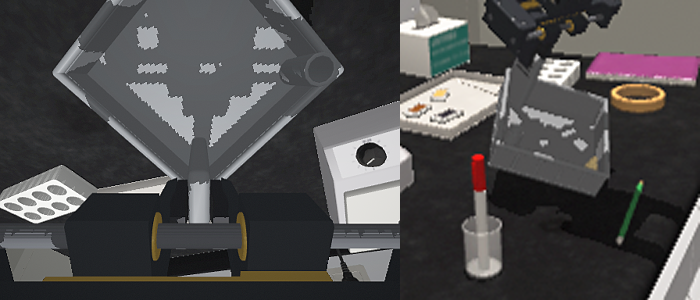

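View pics/t30c.png

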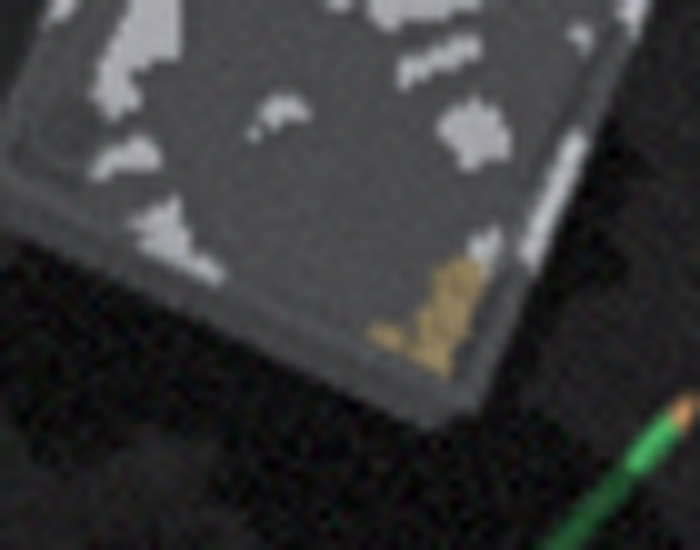

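View pics/t30d.png

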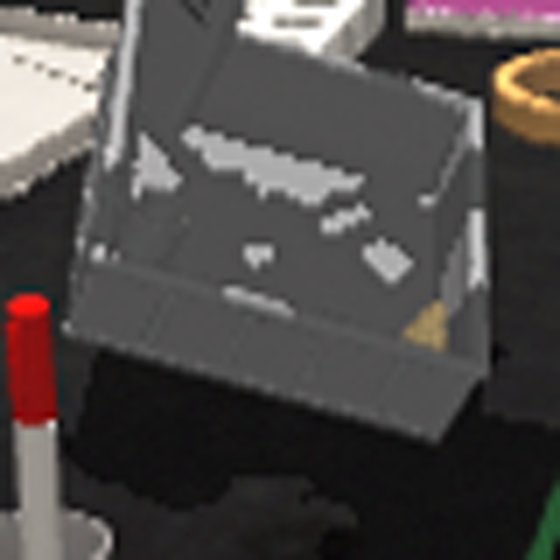

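All four fittings sit in the corner cluster near scene (272,222), and none shows elsewhere in the tote. I'll ease the 3 mm of down-press, let things settle, then do one last overall check.

Run:
```python
from tilt import *
to(np.radians(30),-.0005,v=.02);manip.dwell(1.0);rep(.5236)
f=grab_frame("scene");save(f,"end.png")
g=grab_frame("side")
R=Rn.from_rotvec(-.5236*ax)*Rn.from_euler("z",d)
P=toe+R.apply([[0,0,0],[0,0,.042],[.106,.106,.042],[.106,-.106,.042],[.008,0,.006]])
save(g,"ends.png",proj(g,P))
print(np.round(proj(f,P),1).tolist())
# gold pixels in tote region of scene
hsv=cv2.cvtColor(f["pixels"],cv2.COLOR_RGB2HSV);m=(hsv[...,0]>14)&(hsv[...,0]<30)&(hsv[...,1]>70)
v,u=np.nonzero(m[150:250,215:310]);c=proj(f,P[4:])[0]
o=[]
n=R.apply([0,0,1])
for a,b in zip(u+215,v+150):
    q,dr=ray(f,a,b);t=((P[4]+n*.01-q)@n)/(dr@n);o.append(np.linalg.norm(q+t*dr-P[4]))
print(len(o),"max dist",max(o),"px",np.ptp(u),np.ptp(v))
```

```text
30.0 29.97 F [-0.3 -0.2 -3.1] T [0.2  0.32 0.01] op 13.33
[[272.5, 233.0], [276.1, 230.0], [227.6, 206.1], [296.2, 184.2], [272.0, 230.0]]
132 max dist 0.24332613893343427 px 62 99
```

View pics/end.png

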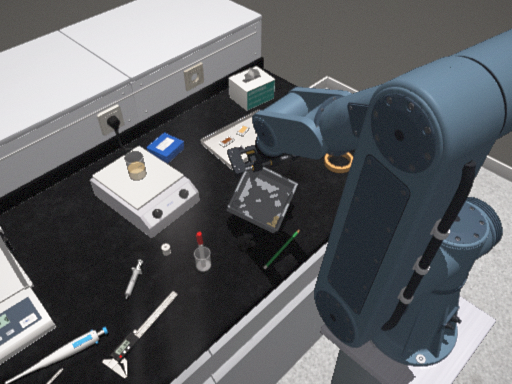

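View pics/ends.png

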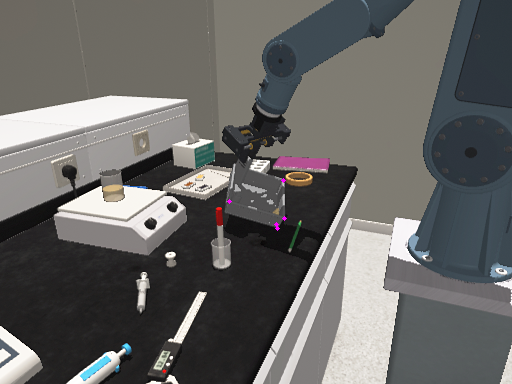

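The tote is where the model predicts and the other objects are undisturbed. The gold mask picked up pixels outside the tote (132 px spanning 99 rows), so I'll repeat that distance check with a tighter mask and then hand in.

Run:
```python
from tilt import *
f=grab_frame("scene")
R=Rn.from_rotvec(-.5236*ax)*Rn.from_euler("z",d)
s=.09;base=toe+R.apply([[.01,0,.006],[.106,.096,.006],[.18,0,.006],[.106,-.096,.006]])
k=np.zeros((384,512),np.uint8);cv2.fillPoly(k,[np.round(proj(f,base)).astype(np.int32)],1)
hsv=cv2.cvtColor(f["pixels"],cv2.COLOR_RGB2HSV);m=((hsv[...,0]>12)&(hsv[...,0]<32)&(hsv[...,1]>60)&(k>0)).astype(np.uint8)
n,l,st,ce=cv2.connectedComponentsWithStats(m,connectivity=8);print(st[1:].tolist())
P=toe+R.apply([.008,0,.006]);nn=R.apply([0,0,1]);v,u=np.nonzero(m);o=[]
for a,b in zip(u,v):
    q,dr=ray(f,a,b);t=((P+nn*.01-q)@nn)/(dr@nn);o.append(np.linalg.norm(q+t*dr-P))
print(np.round(np.percentile(o,[5,50,95,100]),4))
rep(.52)
```

```text
[[267, 216, 11, 11, 49]]
[0.0159 0.0259 0.0402 0.0422]
29.8 30.12 F [-0.6  0.2 -3.7] T [0.22 0.34 0.  ] op 13.35
```

Run:
```python
from h import *
manip.job_done()
```

```text
the job is handed in; nothing more can be done
```

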